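# Load a culture dish on the blue-light viewer and hold its amber cover half open

## Task

Set the small lidded culture dish gently, right way up, in the middle of the blue-light viewer's window, then bring the amber cover forward over it and hold it open at 45 degrees from shut, so that a colleague can look down through it and reach in under it. The hinge is worn and the cover falls shut if let go, so never let it drop, and finish with the gripper still holding it steady at 45 degrees. Leave the other things on the bench where they are.

Things in the scene. Friction and masses are not known exactly. Their poses are not given: they have to be found in the camera images.
- dish_center (a point): centre (half-way up, 10 mm above its underside) of the small round glass culture dish, lid on, cream medium inside: 60 mm across, 20 mm high, 45 to 75 g; its z axis points up out of its lid. It stands flat on the bench to the right of the viewer. It is the only single small dish: the big dishes are wider
- viewer: blue-light viewer: fixed white lamp housing, 230 mm deep (its x) by 260 mm wide (its y), top face 58 mm above the bench; origin on the bench under its middle; its x axis points away from the operator's side (front, with switch and dimmer) to the hinge side, its z up. At its back two black hinge posts, 90 mm high, at y = -100 and +100 mm
- window (a point): middle of the viewer's flat pale-blue window, on its top surface, 60 mm above the bench (the window stands 2 mm proud of the housing); the window measures 170 mm along the viewer's x by 200 mm along its y and is level; axes as the viewer's
- hinge (a point): middle of the cover's hinge line, 100 mm behind the window's middle and 90 mm above the bench; the hinge line runs along the viewer's y axis; axes as the viewer's
- cover_bar (a point): middle of the straight round steel bar of the cover's U-shaped lifting handle: bar 12 mm thick, 120 mm long, parallel to the hinge line and 220 mm from it, in the plane of the cover. Between bar and cover frame is an open gap (27 mm by 108 mm). Its x axis points along the cover from bar to hinge, its z out of the cover's upper side
- cover (a joint): angle of the cover in rad: 0 is shut (level over the window), 0.785 is 45 degrees open, 1.57 upright, 1.8 leaning back on its stop, where it rests at the start. The cover is an amber pane in a black frame 244 mm wide, reaching 188 mm from the hinge, frame 9 mm thick, with side skirts 21 mm deep on its underside; 0.29 to 0.45 kg. The hinge is loose: forward of upright it falls shut, behind upright it falls back; at 45 degrees it weighs about 1 to 1.5 N on the bar
- big_dishes: bystander: stack of two wide lidded dishes, 92 mm across, 32 mm high; origin under its middle
- slide_box: bystander: closed grey and white slide box, 100 x 87 mm, 37 mm high; origin under its middle
- tube_rack: bystander: white rack of microtubes, 100 x 66 mm, 48 mm high; origin under its middle
- tip_box: bystander: pipette tip box with clear lid, 120 x 80 mm, 64 mm high; origin under its middle
- objective: bystander: steel microscope objective standing upright, 33 mm across, 50 mm high; origin under its middle
- oil_bottle: bystander: small amber bottle, 30 mm across, 62 mm high; origin under its middle
- forceps: bystander: steel forceps lying flat, 124 mm long; origin under its middle
- tape: bystander: roll of white tape lying flat, 72 mm across, 19 mm high; origin under its middle
There are look-alikes about, which are no part of the job. What is shaped like the part that bears dish_center but green or yellow is not meant.

How it is judged:
By the outcome, as a careful person would: the job done as asked, in the order asked, and still so for the second after the job is handed in, while the arm keeps its last pose, push and grip.
It also fails if it takes over 54 s, if anything falls off the work surface, if the arm or the gripper's body presses on something with over 40 N, if the wrist force passes 120 N, or if a joint passes its speed limit or range.

## Robot

A 6-joint arm with a two-finger parallel gripper is mounted at the origin on the work surface. World frame = base frame: x ahead of the robot, y to its left, z up, the work surface at z = 0. Lengths are in m, angles in degrees, forces in N, time in s.
With the tool pointing down it reaches from about 0.4 to 0.825 m from the base axis. Payload 7 kg.
Tool frame: the origin (TCP) lies on the centre line of the jaws, within the pads' length; the fingertips stand 11 mm ahead of it and the grasp point (between the pads) lies 8 mm behind it; z points along the fingers, y is the direction in which the jaws open and shut (so a half turn about z gives the same grasp; the last joint's range is limited). The gripper opens to 88 mm and grips with 3 to 60 N. Pads are 19 mm wide; open, the fingers measure 130 mm over their backs; the gripper's body (78 mm by 193 mm) begins 47 mm behind the grasp point.
Start: joints at [84.402, 20.546, 0.682, 0, -70.136, -16.507], TCP at [0.254, 0.625, 0.238] pointing down, gripper open.
Joint ranges: [-176.03, 176.03], [-82.01, 121.73], [-58.28, 71.71], [-173.87, 95.51], [-174.79, -0.11], [-173.66, 173.66]. Speed limits (degrees/s): [136.94, 136.94, 172.46, 180, 180, 180].

## Interface

Orientations are given as [roll, pitch, yaw] about the fixed x, y, z axes, in that order (R = Rz(yaw) Ry(pitch) Rx(roll)).
In Python, from plant import ctrl, cams, order gives the robot as it stands.
- The arm moves only by the tool jog_arm, never from a script. Its argument "motion" is a list of rows, each an object with "offset": the shift along the tool's x, y, z in mm, a list of three; "roll": the turn about the tool's z in rad; "hand": the finger opening in mm, from 0 to 87.6. A call has 1 to 20 rows; each row is the pose to reach, as a shift and turn from the pose commanded when the call began, along the tool's axes at that moment; what a row does not reach only later rows make up. A row lasts 1/12 s, in which the tool goes at most 41.7 mm and 7.16 degrees, less where a joint would pass 70% of its speed; a pose out of reach is approached as far as the arm can. A call with a gripper value outside its range is refused whole. The fingers move at their own pace and stop on an object; the grip force is fixed at half the most. Time passes only in rows, so rows that repeat a pose let the fingers close. It gives the time, the measured TCP pose, the force and the opening at its end, in the units of the state.
- ctrl.get_obs(): the state, without advancing time (a new reading comes with each control period).
- cams.snapshot(name): name is "scene" or "top" or "wrist"; returns a dict with "img" (480x640x3 uint8, red, green, blue), "K" (3x3 intrinsics, pixels), "cam_to_world" (4x4, takes a point from camera to world coordinates); the wrist camera has in their place "T_tool_cam" (4x4, takes a point from camera to tool coordinates, whose origin is the TCP and whose axes are the flange's). Camera axes: x right, y down, z forward; pixel columns grow to the right and rows downward; lengths in m; the calibration is good to about 2 mm. A picture is of the moment at which its call begins: read the wrist's pose just before it. There is no depth.
- order.close_job(): hands the job in, once; it reports no verdict.
The state is a dict: "clock": time; "joint_pos": joint angles; "qvel": joint speeds; "tau": joint torques, N m; "tool_pos": TCP position; "orientation": TCP orientation; "force": force on the tool from outside, world axes, zero at the start; "moment": the same for the moment, N m; "opening": finger opening in m.
Only numpy, scipy, OpenCV 4.12 (cv2) and the standard library are available. Lean on these libraries where they do the work, as an engineer would, in place of code of your own. Each camera call takes 0.05 s, during which the arm holds its last target. There are 200 camera calls.

## Working session

There is one attempt and no reset: what is moved stays moved. The work goes in short steps, Python scripts to look and compute and a tool call to move; the robot and the scene stay as the last step left them, time stands still between calls to the robot, and variables do not carry over. Pictures are saved under pics/ and viewed, about 8 in all and at most 12, crops included, and the job is handed in when it is done.

Besides the shell and the picture viewer there is one more tool, called after "Call:" by a JSON object that holds its "fn" and its "kwargs". jog_arm: Moves the arm, as the interface text tells. Its arguments: {"type":"object","properties":{"motion":{"type":"array"}},"required":["motion"]}

```bash
mkdir -p pics; ls; python3 - <<'E'
from plant import ctrl,cams
import cv2,numpy as np
print(ctrl.get_obs())
for n in("scene","top"):
    s=cams.snapshot(n); cv2.imwrite(f"pics/{n}1.png",s["img"][:,:,::-1]); np.savez(f"{n}.npz",**s); print(n,s["K"].tolist(),s["cam_to_world"].round(4).tolist())
s=cams.snapshot("wrist");print(s["T_tool_cam"],s["K"])
E
```

```text
pics
{'clock': 0.0, 'joint_pos': array([ 8.44026542e+01,  2.05921229e+01,  6.33533569e-01, -2.09380377e-02,
       -7.01348328e+01, -1.65057442e+01]), 'qvel': array([-0.09440839,  0.08068784, -0.04843644,  0.00106584,  0.04495349,
        0.04037013]), 'tau': array([ 1.87458012e-03, -5.82719529e+01,  2.93049413e+01,  6.99699953e+00,
        7.22914396e-03, -1.47234255e-04]), 'tool_pos': array([0.25383932, 0.62494523, 0.2366105 ]), 'orientation': array([ 1.79904835e+02, -7.67315200e-03, -2.21102145e+01]), 'force': array([ 0.58956689, -0.98738455, -0.23618461]), 'moment': array([ 0.01868783, -0.00708154, -0.00666838]), 'opening': 0.08764102849806682}
scene [[443.70789995114103, 0.0, 315.8767826000071], [0.0, 443.70789995114103, 236.77704334037585], [0.0, 0.0, 1.0]] [[-0.3301, 0.6784, -0.6564, 1.1399], [0.9438, 0.2497, -0.2165, 0.1916], [0.017, -0.6909, -0.7227, 0.7833], [0.0, 0.0, 0.0, 1.0]]
top [[539.7192750424435, 0.0, 323.3663574658066], [0.0, 539.7192750424435, 243.1315506733841], [0.0, 0.0, 1.0]] [[0.0095, -0.9936, 0.1127, 0.3961], [-0.9998, -0.0114, -0.016, -0.0036], [0.0172, -0.1126, -0.9935, 1.3071], [0.0, 0.0, 0.0, 1.0]]
[[-3.68225319e-04 -9.54810034e-01 -2.97216525e-01  8.16923861e-02]
 [ 9.99999661e-01 -1.32488326e-04 -8.13292634e-04 -6.30845879e-04]
 [ 7.37162248e-04 -2.97216724e-01  9.54809759e-01 -1.47139064e-01]
 [ 0.00000000e+00  0.00000000e+00  0.00000000e+00  1.00000000e+00]] [[380.72598868   0.         324.13557861]
 [  0.         380.72598868 234.53920249]
 [  0.           0.           1.        ]]
```

View pics/top1.png

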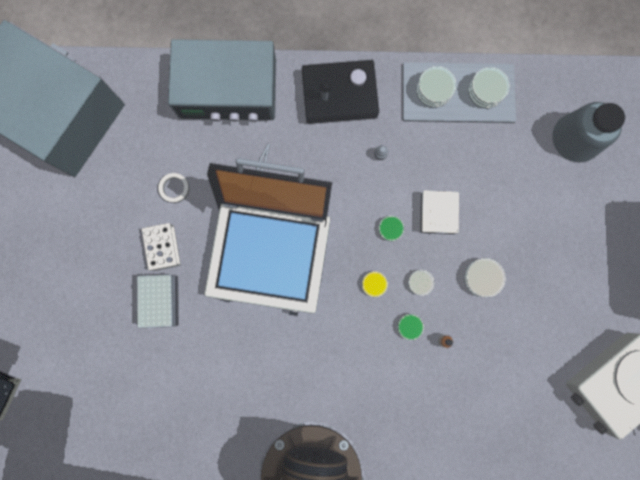

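View pics/scene1.png

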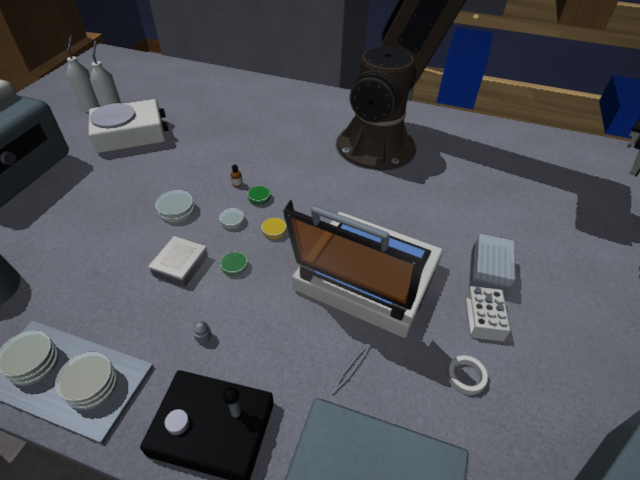

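The top view shows the dish at about (421,283). The yellow and green look-alikes are at (375,284), (391,228) and (411,327). The window is centred near (268,255), with the open cover's bar near (270,168).

```bash
cat > h.py <<'E'
import numpy as np,cv2
def ray(K,T,uv,z):
    d=T[:3,:3]@np.linalg.solve(K,[uv[0],uv[1],1.]); o=T[:3,3]; return o+d*(z-o[2])/d[2]
def proj(K,T,P):
    p=np.linalg.inv(T)@np.append(P,1); q=K@p[:3]; return q[:2]/q[2]
E
python3 - <<'E'
from h import *
s=np.load("top.npz");K,T,im=s["K"],s["cam_to_world"],s["img"]
hsv=cv2.cvtColor(im,cv2.COLOR_RGB2HSV)
m=cv2.inRange(hsv,(95,90,120),(120,255,255)); n,l,st,c=cv2.connectedComponentsWithStats(m)
i=1+np.argmax(st[1:,4]);cnt=cv2.findContours((l==i).astype('uint8'),0,1)[0][0]
q=cv2.approxPolyDP(cnt,12,True)[:,0];print(q.tolist())
P=np.array([ray(K,T,a,.06) for a in q]);print(P.round(3).tolist(),P.mean(0))
print([np.linalg.norm(P[k]-P[k-1]).round(3) for k in range(len(P))])
g=im[262:304,400:443].astype(float).mean(2); b=(g>np.median(im[262:304,400:443][:6].mean(2))+35).astype('uint8')
n,l,st,c=cv2.connectedComponentsWithStats(b);print(st,c)
i=1+np.argmax(st[1:,4]);u=c[i]+[400,262];print(u,ray(K,T,u,.016))
for uv in((238,165),(301,178),(270,170)):print(uv,ray(K,T,uv,.30))
E
```

```text
[[231, 213], [219, 285], [304, 298], [315, 226]]
[[0.606, 0.193, 0.06], [0.438, 0.215, 0.06], [0.41, 0.02, 0.06], [0.578, -0.004, 0.06]] [0.5079517  0.10588576 0.06      ]
[np.float64(0.198), np.float64(0.169), np.float64(0.198), np.float64(0.169)]
[[   0    0   43   42 1782]
 [  25   10    2    1    2]
 [  29   13    1    1    1]
 [  30   15    3   13   16]
 [  25   29    4    3    5]] [[20.88383838 20.48540965]
 [25.5        10.        ]
 [29.         13.        ]
 [31.1875     20.875     ]
 [26.4        30.2       ]]
[431.1875 282.875 ] [ 0.44973212 -0.28370316  0.016     ]
(238, 165) [0.65824244 0.14415863 0.3       ]
(301, 178) [0.63461531 0.02391526 0.3       ]
(270, 170) [0.6493556 0.0831254 0.3      ]
```

```bash
cat >> h.py <<'E'
from scipy.spatial.transform import Rotation as Ro
def off(target,yaw=None,o=None):
    """tool-frame offset mm and roll rad from present pose to world target"""
    if o is None:
        from plant import ctrl; o=ctrl.get_obs()
    R=Ro.from_euler('xyz',o["orientation"],degrees=True).as_matrix()
    d=R.T@(np.array(target)-o["tool_pos"])*1000
    r=None if yaw is None else np.round(np.radians((o["orientation"][2]-yaw+180)%360-180),3)
    return d.round(1).tolist(),r
E
python3 - <<'E'
from h import *
s=np.load("top.npz");K,T=s["K"],s["cam_to_world"]
print(ray(K,T,(421,283),.018))
print(off((.44,.2,.24),-135),off((.46,-.24,.24),-135))
E
```

```text
[ 0.44910174 -0.25881476  0.018     ]
([332.4, 323.8, -2.7], np.float64(1.97)) ([516.5, 723.9, -2.2], np.float64(1.97))
```

Call:
{"fn": "jog_arm", "kwargs": {"motion": [{"offset": [332,324,0],"roll": 0.8,"hand": 87},{"offset": [332,324,0],"roll": 0.8,"hand": 87},{"offset": [332,324,0],"roll": 0.8,"hand": 87},{"offset": [332,324,0],"roll": 0.8,"hand": 87},{"offset": [332,324,0],"roll": 1.1,"hand": 87},{"offset": [332,324,0],"roll": 1.1,"hand": 87},{"offset": [332,324,0],"roll": 1.1,"hand": 87},{"offset": [332,324,0],"roll": 1.1,"hand": 87},{"offset": [332,324,0],"roll": 1.1,"hand": 87},{"offset": [332,324,0],"roll": 1.1,"hand": 87},{"offset": [332,324,0],"roll": 1.1,"hand": 87},{"offset": [332,324,0],"roll": 1.1,"hand": 87}]}}

```text
clock: 1.15
tool_pos: [0.4405, 0.1955, 0.2376]
orientation: [180.0, -0.0, -85.3]
force: [-0.8, 1.1, -0.3]
opening: 0.0866
```

```bash
python3 - <<'E'
from h import *
print(off((.449,-.26,.24),-135))
E
```

```text
([454.6, 28.7, -2.1], np.float64(0.867))
```

Call:
{"fn": "jog_arm", "kwargs": {"motion": [{"offset": [455,29,-2],"roll": 0.87,"hand": 87},{"offset": [455,29,-2],"roll": 0.87,"hand": 87},{"offset": [455,29,-2],"roll": 0.87,"hand": 87},{"offset": [455,29,-2],"roll": 0.87,"hand": 87},{"offset": [455,29,-2],"roll": 0.87,"hand": 87},{"offset": [455,29,-2],"roll": 0.87,"hand": 87},{"offset": [455,29,-2],"roll": 0.87,"hand": 87},{"offset": [455,29,-2],"roll": 0.87,"hand": 87},{"offset": [455,29,-2],"roll": 0.87,"hand": 87},{"offset": [455,29,-2],"roll": 0.87,"hand": 87},{"offset": [455,29,-2],"roll": 0.87,"hand": 87},{"offset": [455,29,-2],"roll": 0.87,"hand": 87},{"offset": [455,29,-2],"roll": 0.87,"hand": 87},{"offset": [455,29,-2],"roll": 0.87,"hand": 87}]}}

```text
clock: 2.32
tool_pos: [0.449, -0.2557, 0.2391]
orientation: [180.0, -0.0, -135.1]
force: [-0.1, 0.1, 0.2]
opening: 0.0871
```

```bash
cat >> h.py <<'E'
def wrist(name):
    from plant import ctrl,cams
    o=ctrl.get_obs(); s=cams.snapshot("wrist")
    T=np.eye(4);T[:3,:3]=Ro.from_euler('xyz',o["orientation"],degrees=True).as_matrix();T[:3,3]=o["tool_pos"]
    T=T@s["T_tool_cam"]; cv2.imwrite(f"pics/{name}.png",s["img"][:,:,::-1]); np.savez(name+".npz",img=s["img"],K=s["K"],T=T)
    return s["img"],s["K"],T,o
E
python3 - <<'E'
from h import *
im,K,T,o=wrist("w1");print(o["tool_pos"],o["orientation"],o["joint_pos"].round(1)); print(proj(K,T,[.449,-.259,.018]))
E
```

```text
[ 0.44898679 -0.25568959  0.23913784] [ 1.79950791e+02 -1.73913748e-02 -1.35060331e+02] [ -7.9   5.5 -18.9  -0.  -65.7 -37.2]
[322.1015976  198.29729677]
```

View pics/w1.png

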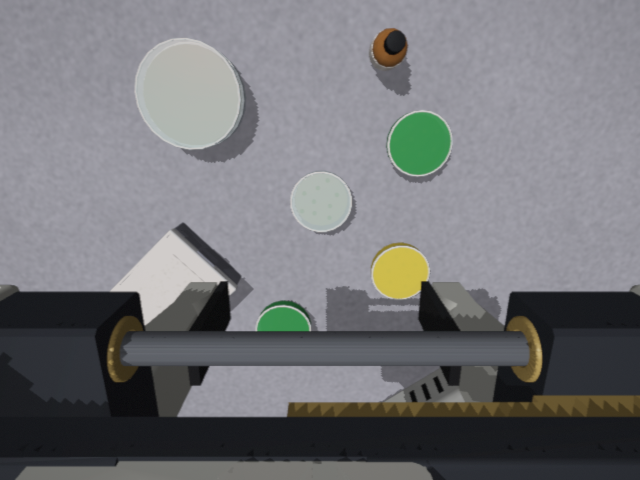

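Wrist view: the dish is at (321,201), within 3 px of the prediction. The yellow dish at (400,271) and the green one at (420,143) leave room for the fingers.

```bash
python3 - <<'E'
from h import *
s=np.load("w1.npz");P=ray(s["K"],s["T"],(321.5,201.5),.02);print(P)
print(off((P[0],P[1],.014),-135))
E
```

```text
[ 0.45138068 -0.25745545  0.02      ]
([0.1, -3.3, 225.4], np.float64(0.0))
```

Call:
{"fn": "jog_arm", "kwargs": {"motion": [{"offset": [0,-3,40],"roll": 0,"hand": 87},{"offset": [0,-3,80],"roll": 0,"hand": 87},{"offset": [0,-3,120],"roll": 0,"hand": 87},{"offset": [0,-3,150],"roll": 0,"hand": 87},{"offset": [0,-3,170],"roll": 0,"hand": 87},{"offset": [0,-3,170],"roll": 0,"hand": 87},{"offset": [0,-3,170],"roll": 0,"hand": 87}]}}

```text
clock: 2.95
tool_pos: [0.4516, -0.2565, 0.0695]
orientation: [179.9, -0.1, -134.8]
force: [0.6, 0.3, 0.6]
opening: 0.0875
```

```bash
python3 - <<'E'
from h import *
from plant import ctrl
print(ctrl.get_obs()["tool_pos"],off((.4514,-.2575,.014),-135))
E
```

```text
[ 0.45155339 -0.2565097   0.06947033] ([0.7, -0.7, 55.5], np.float64(0.003))
```

Call:
{"fn": "jog_arm", "kwargs": {"motion": [{"offset": [0.5,-0.5,20],"roll": 0,"hand": 87},{"offset": [0.5,-0.5,40],"roll": 0,"hand": 87},{"offset": [0.5,-0.5,50],"roll": 0,"hand": 87},{"offset": [0.5,-0.5,54.5],"roll": 0,"hand": 87},{"offset": [0.5,-0.5,54.5],"roll": 0,"hand": 87},{"offset": [0.5,-0.5,54.5],"roll": 0,"hand": 70},{"offset": [0.5,-0.5,54.5],"roll": 0,"hand": 60},{"offset": [0.5,-0.5,54.5],"roll": 0,"hand": 52},{"offset": [0.5,-0.5,54.5],"roll": 0,"hand": 45},{"offset": [0.5,-0.5,54.5],"roll": 0,"hand": 45},{"offset": [0.5,-0.5,54.5],"roll": 0,"hand": 45},{"offset": [0.5,-0.5,54.5],"roll": 0,"hand": 45}]}}

```text
clock: 3.95
tool_pos: [0.4518, -0.2585, 0.0156]
orientation: [-180.0, 0.0, -135.0]
force: [-1.0, 1.3, 6.3]
opening: 0.0593
```

Call:
{"fn": "jog_arm", "kwargs": {"motion": [{"offset": [0,0,-5],"roll": 0,"hand": 45},{"offset": [0,0,-15],"roll": 0,"hand": 45},{"offset": [0,0,-40],"roll": 0,"hand": 45},{"offset": [0,0,-70],"roll": 0,"hand": 45},{"offset": [0,0,-100],"roll": 0,"hand": 45},{"offset": [0,0,-120],"roll": 0,"hand": 45},{"offset": [0,0,-130],"roll": 0,"hand": 45},{"offset": [0,0,-130],"roll": 0,"hand": 45},{"offset": [0,0,-130],"roll": 0,"hand": 45}]}}

```text
clock: 4.7
tool_pos: [0.4513, -0.2582, 0.1451]
orientation: [-180.0, 0.0, -135.0]
force: [-0.1, -0.3, -0.1]
opening: 0.0593
```

```bash
python3 - <<'E'
from h import *
im,K,T,o=wrist("w2");print(o["tool_pos"],o["opening"],o["force"])
print(off((.5080,.1059,.16),172))
E
```

```text
[ 0.45133873 -0.25824991  0.14511513] 0.059290220906048546 [-0.1447057  -0.26271719 -0.1215538 ]
([-297.9, 217.0, -15.6], np.float64(0.925))
```

View pics/w2.png

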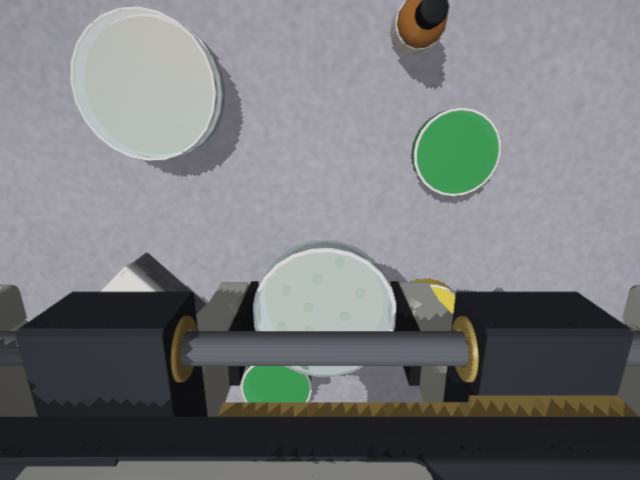

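The dish is held level between the pads, with its lid at about (325,311). I'll carry it to the window.

Call:
{"fn": "jog_arm", "kwargs": {"motion": [{"offset": [-12,9,-5],"roll": 0.05,"hand": 45},{"offset": [-36,26,-10],"roll": 0.12,"hand": 45},{"offset": [-60,44,-15],"roll": 0.2,"hand": 45},{"offset": [-84,61,-15],"roll": 0.28,"hand": 45},{"offset": [-108,79,-15],"roll": 0.36,"hand": 45},{"offset": [-132,96,-15],"roll": 0.44,"hand": 45},{"offset": [-156,114,-15],"roll": 0.52,"hand": 45},{"offset": [-180,131,-15],"roll": 0.6,"hand": 45},{"offset": [-204,149,-15],"roll": 0.68,"hand": 45},{"offset": [-228,166,-15],"roll": 0.76,"hand": 45},{"offset": [-252,184,-15],"roll": 0.84,"hand": 45},{"offset": [-276,201,-15],"roll": 0.9,"hand": 45},{"offset": [-290,211,-15],"roll": 0.925,"hand": 45},{"offset": [-298,217,-15],"roll": 0.925,"hand": 45},{"offset": [-298,217,-15],"roll": 0.925,"hand": 45},{"offset": [-298,217,-15],"roll": 0.925,"hand": 45},{"offset": [-298,217,-15],"roll": 0.925,"hand": 45}]}}

```text
clock: 6.17
tool_pos: [0.508, 0.1048, 0.1592]
orientation: [-179.9, -0.1, 172.0]
force: [0.0, -1.0, -0.2]
opening: 0.059
```

```bash
python3 - <<'E'
from h import *
im,K,T,o=wrist("w3");print(o["tool_pos"],o["orientation"],o["opening"],o["force"])
# dish in tool frame from w2
s=np.load("w2.npz"); print("dish w2",ray(s["K"],s["T"],(325,311),.1451+.0044))
# where nominal window corners fall in wrist view
w=np.array([.508,.1059]);c,si=np.cos(np.radians(-8)),np.sin(np.radians(-8))
for a,b in((.085,.1),(.085,-.1),(-.085,-.1),(-.085,.1)):
    p=w+[a*c-b*si,a*si+b*c]; q=proj(K,T,[*p,.06]);print(q.round(1)); cv2.circle(im,tuple(int(v) for v in q),4,(255,0,0),1)
cv2.imwrite("pics/w3b.png",im[:,:,::-1])
E
```

```text
[0.50799731 0.10481923 0.15921826] [-1.79932571e+02 -8.83293817e-02  1.72034406e+02] 0.059041883092256865 [ 0.01671477 -0.95662023 -0.17030863]
dish w2 [ 0.45040336 -0.25961812  0.1495    ]
[459.1 347.2]
[190.9 347.1]
[162.4 106.7]
[488.2 106.8]
```

View pics/w3b.png

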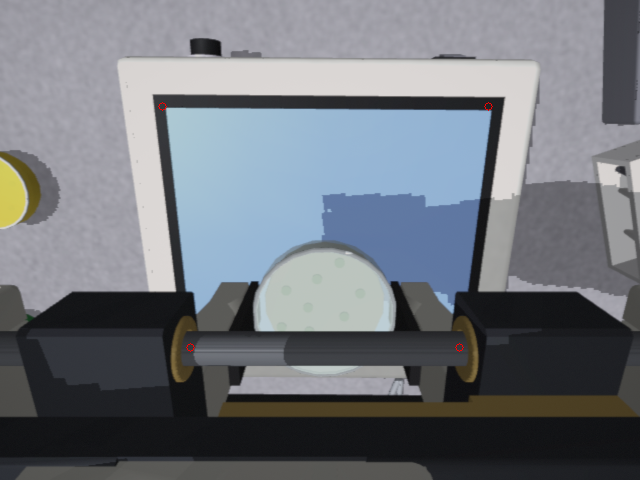

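The window's front corners fall on the prediction to within a few px, so the dish is centred to about 2 mm. Now lowering.

Call:
{"fn": "jog_arm", "kwargs": {"motion": [{"offset": [0,0,15],"roll": 0,"hand": 45},{"offset": [0,0,35],"roll": 0,"hand": 45},{"offset": [0,0,55],"roll": 0,"hand": 45},{"offset": [0,0,68],"roll": 0,"hand": 45},{"offset": [0,0,76],"roll": 0,"hand": 45},{"offset": [0,0,79],"roll": 0,"hand": 45},{"offset": [0,0,80],"roll": 0,"hand": 45},{"offset": [0,0,80],"roll": 0,"hand": 45},{"offset": [0,0,80],"roll": 0,"hand": 45}]}}

```text
clock: 6.97
tool_pos: [0.5092, 0.1059, 0.0809]
orientation: [180.0, 0.1, 172.0]
force: [-0.3, -0.0, -0.3]
opening: 0.0593
```

```bash
python3 - <<'E'
from h import *
from plant import ctrl
o=ctrl.get_obs();print(o["tool_pos"],o["force"],off((.508,.106,.0756),172))
E
```

```text
[0.50922006 0.10591575 0.0808933 ] [-0.28768021 -0.01654004 -0.30997483] ([1.2, -0.1, 5.3], np.float64(0.0))
```

Call:
{"fn": "jog_arm", "kwargs": {"motion": [{"offset": [1,0,1.5],"roll": 0,"hand": 45},{"offset": [1,0,3],"roll": 0,"hand": 45},{"offset": [1,0,4],"roll": 0,"hand": 45},{"offset": [1,0,4.5],"roll": 0,"hand": 45},{"offset": [1,0,4.5],"roll": 0,"hand": 45},{"offset": [1,0,4.5],"roll": 0,"hand": 45}]}}

```text
clock: 7.47
tool_pos: [0.5077, 0.106, 0.0756]
orientation: [180.0, 0.0, 172.0]
force: [-0.9, 1.0, -0.3]
opening: 0.0591
```

Call:
{"fn": "jog_arm", "kwargs": {"motion": [{"offset": [0,0,0.4],"roll": 0,"hand": 45},{"offset": [0,0,0.8],"roll": 0,"hand": 45},{"offset": [0,0,0.8],"roll": 0,"hand": 45},{"offset": [0,0,0.8],"roll": 0,"hand": 45}]}}

```text
clock: 7.8
tool_pos: [0.5077, 0.1059, 0.0755]
orientation: [180.0, 0.0, 172.0]
force: [-4.2, 0.7, 8.4]
opening: 0.0591
```

Contact is light, at 8 N. I'll open slowly, then rise straight up.

Call:
{"fn": "jog_arm", "kwargs": {"motion": [{"offset": [0,0,0.2],"roll": 0,"hand": 60},{"offset": [0,0,0],"roll": 0,"hand": 64},{"offset": [0,0,0],"roll": 0,"hand": 70},{"offset": [0,0,0],"roll": 0,"hand": 78},{"offset": [0,0,0],"roll": 0,"hand": 87},{"offset": [0,0,0],"roll": 0,"hand": 87},{"offset": [0,0,0],"roll": 0,"hand": 87},{"offset": [0,0,-10],"roll": 0,"hand": 87},{"offset": [0,0,-30],"roll": 0,"hand": 87},{"offset": [0,0,-60],"roll": 0,"hand": 87},{"offset": [0,0,-95],"roll": 0,"hand": 87},{"offset": [-5,0,-130],"roll": 0,"hand": 87},{"offset": [10,0,-165],"roll": 0,"hand": 87},{"offset": [40,0,-200],"roll": 0,"hand": 87},{"offset": [60,0,-235],"roll": 0,"hand": 87},{"offset": [60,0,-270],"roll": 0,"hand": 87},{"offset": [60,0,-280],"roll": 0,"hand": 87},{"offset": [60,0,-280],"roll": 0,"hand": 87},{"offset": [60,0,-280],"roll": 0,"hand": 87}]}}

```text
clock: 9.38
tool_pos: [0.4482, 0.1143, 0.3561]
orientation: [179.9, 0.1, 172.0]
force: [-1.0, -1.4, -0.0]
opening: 0.087
```

```bash
python3 - <<'E'
from h import *
from plant import cams
im,K,T,o=wrist("w4");print(o["tool_pos"],o["joint_pos"].round(1))
s=cams.snapshot("top");a=s["img"][120:330,180:360]
s2=cams.snapshot("scene");b=s2["img"][180:350,260:460]
np.savez("top2.npz",**s);np.savez("scene2.npz",**s2)
a=cv2.resize(a,None,fx=2.2,fy=2.2);b=cv2.resize(b,None,fx=2,fy=2);i=cv2.resize(im,(400,300))
H=np.zeros((470,800,3),'uint8');H[:462,:396]=a;H[:340,400:800]=b
cv2.imwrite("pics/m4.png",H[:,:,::-1])
E
```

```text
[0.44820184 0.11433581 0.35607843] [  38.8   -3.6  -13.    -0.   -80.4 -136.8]
```

View pics/w4.png

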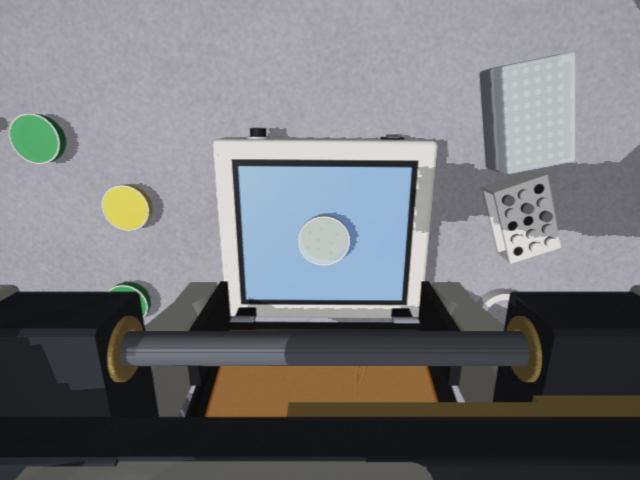

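The dish sits upright at (325,240). The window corners are at (238,165), (416,165), (409,303) and (241,303).

```bash
python3 - <<'E'
from h import *
s=np.load("w4.npz");K,T=s["K"],s["T"]
W=np.array([ray(K,T,u,.06) for u in((238,165),(416,165),(409,303),(241,303))]);print(W.mean(0),W.round(4).tolist())
print("dish",ray(K,T,(325,240.5),.08))
t=np.load("top2.npz")
# bar: detect in scene/top; predicted
w=np.array([.508,.1055]);yaw=np.radians(-8);e=np.array([np.cos(yaw),np.sin(yaw)]);n=np.array([-e[1],e[0]])
def bar(a,b=0): 
    p=w+.1*e-.22*np.cos(a)*e+b*n; return np.array([*p,.09+.22*np.sin(a)])
print("bar",bar(1.8),bar(.7854))
s=np.load("scene2.npz")
for a in (1.75,1.8,1.85):print(a,[proj(x["K"],x["cam_to_world"],bar(a,b)).round(1).tolist() for x in(t,s) for b in(-.06,0,.06)])
b=bar(1.8);print(off((b[0],b[1],.37),-98))
H=np.zeros((600,800,3),'uint8')
a=t["img"][145:215,220:340];H[:280,:480]=cv2.resize(a,None,fx=4,fy=4,interpolation=2)
a=s["img"][190:265,290:410];H[290:590,:480]=cv2.resize(a,None,fx=4,fy=4,interpolation=2)
cv2.imwrite("pics/m5.png",H[:,:,::-1])
E
```

```text
[0.51123693 0.10909234 0.06      ] [[0.4096, 0.0208, 0.06], [0.4382, 0.2241, 0.06], [0.6138, 0.2032, 0.06], [0.5834, -0.0117, 0.06]]
dish [0.50781986 0.10823144 0.08      ]
bar [0.65652482 0.0846262  0.30424648] [0.45297753 0.1132329  0.24556378]
1.75 [[299.5, 175.7], [268.1, 170.9], [236.7, 166.2], [317.2, 203.9], [351.4, 216.2], [387.5, 229.1]]
1.8 [[300.4, 170.5], [269.1, 165.7], [237.8, 161.0], [314.0, 209.0], [348.5, 221.5], [384.7, 234.7]]
1.85 [[301.3, 165.4], [270.1, 160.7], [239.0, 156.0], [310.9, 214.3], [345.5, 227.0], [381.9, 240.5]]
([-210.7, -0.0, -16.5], np.float64(-1.571))
```

View pics/m5.png

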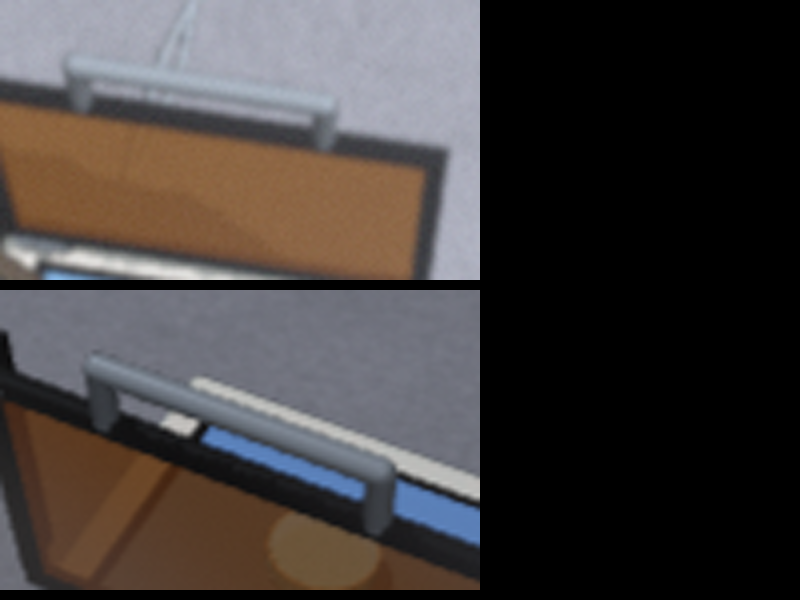

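The bar's midpoint is seen at (270,166) in the top view and (350,221) in the scene view. Both match the 1.8 rad model to within 2 px. Next I turn the gripper and go above the bar.

Call:
{"fn": "jog_arm", "kwargs": {"motion": [{"offset": [0,0,-30],"roll": -0.12,"hand": 87},{"offset": [0,0,-60],"roll": -0.24,"hand": 87},{"offset": [-15,0,-64],"roll": -0.36,"hand": 60},{"offset": [-40,0,-64],"roll": -0.48,"hand": 60},{"offset": [-70,0,-64],"roll": -0.6,"hand": 60},{"offset": [-100,0,-64],"roll": -0.72,"hand": 60},{"offset": [-130,0,-64],"roll": -0.84,"hand": 60},{"offset": [-160,0,-64],"roll": -0.96,"hand": 60},{"offset": [-185,0,-64],"roll": -1.08,"hand": 60},{"offset": [-200,0,-64],"roll": -1.2,"hand": 60},{"offset": [-208,0,-64],"roll": -1.32,"hand": 60},{"offset": [-208,0,-64],"roll": -1.44,"hand": 60},{"offset": [-208,0,-64],"roll": -1.571,"hand": 60},{"offset": [-208,0,-64],"roll": -1.571,"hand": 60},{"offset": [-208,0,-64],"roll": -1.571,"hand": 60},{"offset": [-208,0,-64],"roll": -1.571,"hand": 60}]}}

```text
clock: 10.87
tool_pos: [0.6542, 0.0853, 0.418]
orientation: [179.9, -0.0, -98.2]
force: [-0.0, 0.5, 0.1]
opening: 0.0599
```

```bash
python3 - <<'E'
from h import *
im,K,T,o=wrist("w6");print(o["tool_pos"],o["orientation"],o["joint_pos"].round(1),o["opening"],off((.654,.084,.304),-98))
for p in((.6565,.0846,.304),(.6482,.0252,.304),(.6649,.144,.304)):print(proj(K,T,p))
E
```

```text
[0.65416887 0.08532488 0.41802744] [ 1.79934580e+02 -3.89615897e-02 -9.82002016e+01] [ 24.3  16.2  17.3  -0.  -91.1 -32.5] 0.059891274781881346 ([1.3, -0.1, 114.3], np.float64(-0.003))
[322.22417483 232.59651681]
[321.67428655 147.06138133]
[322.57723108 307.67350978]
```

View pics/w6.png

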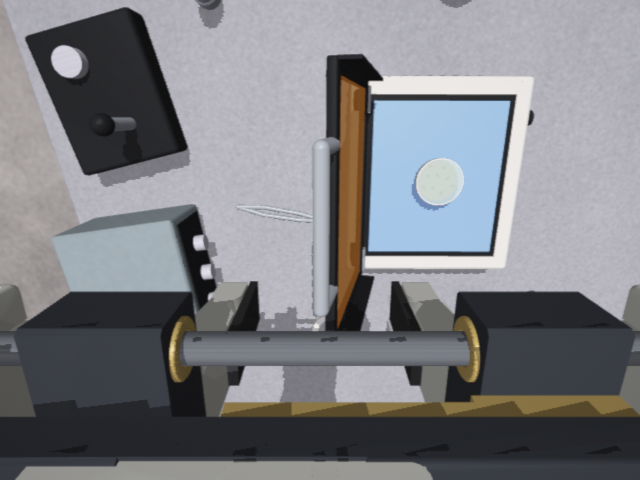

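The bar runs straight down column 321 from row 142 to 315, as predicted, between the open fingers. Descend onto it.

Call:
{"fn": "jog_arm", "kwargs": {"motion": [{"offset": [1,0,20],"roll": 0,"hand": 60},{"offset": [1,0,45],"roll": 0,"hand": 60},{"offset": [1,0,70],"roll": 0,"hand": 60},{"offset": [1,0,90],"roll": 0,"hand": 60},{"offset": [1,0,105],"roll": 0,"hand": 60},{"offset": [1,0,112],"roll": 0,"hand": 60},{"offset": [1,0,114],"roll": 0,"hand": 60},{"offset": [1,0,114],"roll": 0,"hand": 60},{"offset": [1,0,114],"roll": 0,"hand": 45},{"offset": [1,0,114],"roll": 0,"hand": 30},{"offset": [1,0,114],"roll": 0,"hand": 20},{"offset": [1,0,114],"roll": 0,"hand": 12},{"offset": [1,0,114],"roll": 0,"hand": 5},{"offset": [1,0,114],"roll": 0,"hand": 5},{"offset": [1,0,114],"roll": 0,"hand": 5}]}}

```text
clock: 12.17
tool_pos: [0.6541, 0.0844, 0.3049]
orientation: [-180.0, 0.0, -98.0]
force: [0.4, -0.7, 0.5]
opening: 0.0191
```

```bash
python3 - <<'E'
from h import *
from plant import ctrl
o=ctrl.get_obs();p=o["tool_pos"];print(p,o["orientation"],o["opening"],o["force"])
yaw=np.radians(-8);e=np.array([np.cos(yaw),np.sin(yaw),0])
h=np.array([.607,.0916,.09])
d=p-h;print("rel hinge e,z",d@e,d[2],np.hypot(d@e,d[2]))
# arc from 1.8 to .785, in 17 equal steps, relative to start bar position (tool axes)
R=Ro.from_euler('xyz',o["orientation"],degrees=True).as_matrix()
B=lambda a:.22*(-np.cos(a)*e+np.sin(a)*np.array([0,0,1]))
for a in np.append(np.linspace(1.8,1.57,5),np.linspace(1.5,.7854,20)):print(round(a,3),(R.T@(B(a)-B(1.8))*1000).round(1).tolist())
E
```

```text
[0.65413191 0.08441523 0.30487371] [-1.79992681e+02  4.19283840e-03 -9.79643733e+01] 0.01905620504520909 [ 0.39159289 -0.67771987  0.48915195]
rel hinge e,z 0.04767315670297011 0.21487370759579297 0.22009870532556133
1.8 [0.0, 0.0, 0.0]
1.743 [-0.0, 12.4, -2.5]
1.685 [-0.0, 24.9, -4.3]
1.628 [-0.0, 37.5, -5.4]
1.57 [-0.0, 50.2, -5.8]
1.5 [-0.0, 65.5, -5.2]
1.462 [-0.0, 73.8, -4.5]
1.425 [-0.1, 82.0, -3.4]
1.387 [-0.1, 90.2, -2.1]
1.35 [-0.1, 98.3, -0.4]
1.312 [-0.1, 106.3, 1.6]
1.274 [-0.1, 114.3, 3.8]
1.237 [-0.1, 122.1, 6.4]
1.199 [-0.1, 129.9, 9.3]
1.162 [-0.1, 137.5, 12.4]
1.124 [-0.1, 145.1, 15.8]
1.086 [-0.1, 152.5, 19.5]
1.049 [-0.1, 159.7, 23.5]
1.011 [-0.1, 166.8, 27.8]
0.973 [-0.1, 173.7, 32.3]
0.936 [-0.1, 180.5, 37.1]
0.898 [-0.1, 187.0, 42.1]
0.861 [-0.1, 193.4, 47.4]
0.823 [-0.1, 199.6, 52.9]
0.785 [-0.1, 205.6, 58.7]
```

Call:
{"fn": "jog_arm", "kwargs": {"motion": [{"offset": [0,0,0],"roll": 0,"hand": 5},{"offset": [0,0,0],"roll": 0,"hand": 5},{"offset": [0,0,0],"roll": 0,"hand": 5},{"offset": [0,0,0],"roll": 0,"hand": 5}]}}

```text
clock: 12.5
tool_pos: [0.6542, 0.0844, 0.3048]
orientation: [-180.0, -0.0, -98.0]
force: [0.1, -0.8, 0.2]
opening: 0.0111
```

```bash
python3 - <<'E'
from h import *
from plant import ctrl
o=ctrl.get_obs();p=o["tool_pos"];print(p,o["opening"],o["force"],o["moment"])
E
```

```text
[0.65422371 0.08437444 0.30482366] 0.011071442677666785 [ 0.12609256 -0.7647153   0.24341353] [ 0.03078918 -0.26144682 -0.05952964]
```

The bar is gripped (11 mm opening, no side load). I'll swing it along the 220 mm arc.

Call:
{"fn": "jog_arm", "kwargs": {"motion": [{"offset": [0,4,-1],"roll": 0,"hand": 5},{"offset": [0,10,-2],"roll": 0,"hand": 5},{"offset": [0,16.5,-3],"roll": 0,"hand": 5},{"offset": [0,22.7,-3.8],"roll": 0,"hand": 5},{"offset": [0,29,-4.4],"roll": 0,"hand": 5},{"offset": [0,35.3,-4.9],"roll": 0,"hand": 5},{"offset": [0,48,-5.3],"roll": 0,"hand": 5},{"offset": [0,55.5,-5.1],"roll": 0,"hand": 5},{"offset": [0,63.3,-4.7],"roll": 0,"hand": 5},{"offset": [0,71.6,-4],"roll": 0,"hand": 5},{"offset": [0,79.8,-2.9],"roll": 0,"hand": 5},{"offset": [0,88,-1.6],"roll": 0,"hand": 5},{"offset": [0,96.1,0.1],"roll": 0,"hand": 5},{"offset": [0,104.1,2.1],"roll": 0,"hand": 5},{"offset": [0,104.1,2.1],"roll": 0,"hand": 5}]}}

```text
clock: 13.75
tool_pos: [0.5494, 0.0997, 0.3022]
orientation: [180.0, 0.1, -97.9]
force: [1.6, 4.5, -1.4]
opening: 0.0106
```

```bash
python3 - <<'E'
from h import *
from plant import ctrl
o=ctrl.get_obs();p=o["tool_pos"];print(p,o["opening"],o["force"],o["moment"])
e=np.array([np.cos(np.radians(-8)),np.sin(np.radians(-8)),0]);d=p-[.607,.0916,.09];print(np.hypot(d@e,d[2]),np.arctan2(d[2],-d@e))
E
```

```text
[0.54944343 0.09969791 0.30221547] 0.010596451361120397 [ 1.64280718  4.5436519  -1.42484702] [ 2.03006791 -0.86358731 -0.01251128]
0.22003122731345698 1.3034634706858579
```

Call:
{"fn": "jog_arm", "kwargs": {"motion": [{"offset": [0,8,2.2],"roll": 0,"hand": 5},{"offset": [0,15.8,4.8],"roll": 0,"hand": 5},{"offset": [0,23.6,7.7],"roll": 0,"hand": 5},{"offset": [0,31.2,10.8],"roll": 0,"hand": 5},{"offset": [0,38.8,14.2],"roll": 0,"hand": 5},{"offset": [0,46.2,17.9],"roll": 0,"hand": 5},{"offset": [0,53.4,21.9],"roll": 0,"hand": 5},{"offset": [0,60.5,26.2],"roll": 0,"hand": 5},{"offset": [0,67.4,30.7],"roll": 0,"hand": 5},{"offset": [0,74.2,35.5],"roll": 0,"hand": 5},{"offset": [0,80.7,40.5],"roll": 0,"hand": 5},{"offset": [0,87.1,45.8],"roll": 0,"hand": 5},{"offset": [0,93.3,51.3],"roll": 0,"hand": 5},{"offset": [0,96.5,54.2],"roll": 0,"hand": 5},{"offset": [0,98,56],"roll": 0,"hand": 5},{"offset": [0,98.5,56.5],"roll": 0,"hand": 5},{"offset": [0,98.5,56.5],"roll": 0,"hand": 5},{"offset": [0,98.5,56.5],"roll": 0,"hand": 5}]}}

```text
clock: 15.25
tool_pos: [0.4531, 0.1133, 0.2461]
orientation: [180.0, 0.1, -97.9]
force: [-0.7, 7.4, 1.4]
opening: 0.0109
```

```bash
python3 - <<'E'
from h import *
from plant import ctrl,cams
im,K,T,o=wrist("w7");p=o["tool_pos"];print(p,o["opening"],o["force"],o["moment"])
e=np.array([np.cos(np.radians(-8)),np.sin(np.radians(-8)),0]);n=np.array([-e[1],e[0],0]);z=np.array([0,0,1]);h=np.array([.607,.0916,.09]);d=p-h;print(np.hypot(d@e,d[2]),np.arctan2(d[2],-d@e))
s=cams.snapshot("scene");t=cams.snapshot("top")
np.savez("scene3.npz",**s);np.savez("top3.npz",**t)
def C(a,r,b,w):return h+r*(-np.cos(a)*e+np.sin(a)*z)+b*n+w*(np.sin(a)*e+np.cos(a)*z)
def draw(s,x0,x1,y0,y1,f):
    i=cv2.resize(s["img"][y0:y1,x0:x1],None,fx=f,fy=f,interpolation=2).copy()
    for a,c in((.74,(0,255,0)),(.785,(255,0,0)),(.83,(255,255,0))):
        q=[((proj(s["K"],s["cam_to_world"],C(a,.188,b,.0045))-[x0,y0]+.5)*f).astype(int) for b in(-.122,.122)]
        cv2.line(i,tuple(map(int,q[0])),tuple(map(int,q[1])),c,1)
    return i
H=np.zeros((600,800,3),'uint8')
a=draw(s,270,470,180,340,3.);H[:480,:600]=a
cv2.imwrite("pics/m7.png",H[:480,:600,::-1]);cv2.imwrite("pics/t7.png",draw(t,190,350,150,320,3.5)[:,:,::-1])
E
```

```text
[0.45305776 0.11331831 0.24608445] 0.010889758689153565 [-0.67947899  7.35428474  1.41976171] [ 2.75967119  0.00722342 -0.07198955]
0.2203003535089971 0.7873810233765214
```

View pics/m7.png

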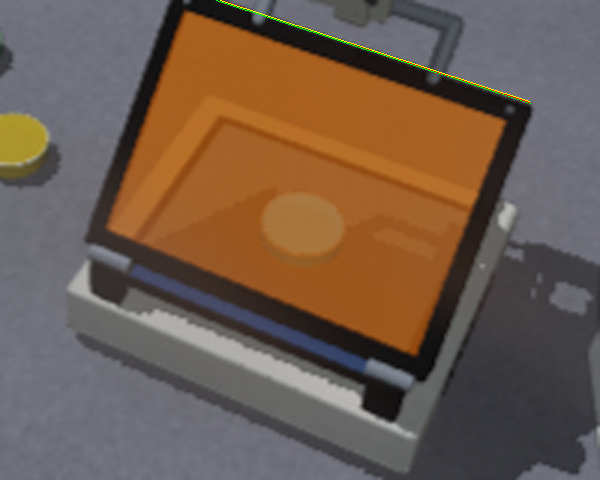

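View pics/w7.png

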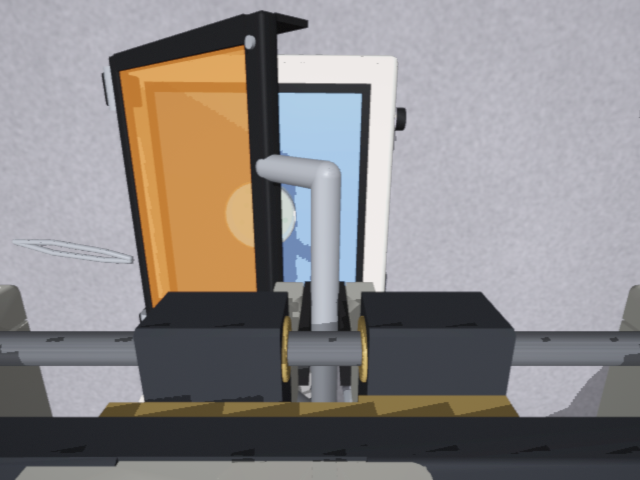

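The scene view shows the dish upright under the amber pane, with the cover edge on the 45° line. The bar is firmly between the pads in the wrist view. There is a 7 N sideways load along the hinge, so I'll ease it slightly and hold.

Call:
{"fn": "jog_arm", "kwargs": {"motion": [{"offset": [-0.4,0,0],"roll": 0,"hand": 5},{"offset": [-0.8,0,0],"roll": 0,"hand": 5},{"offset": [-0.8,0,0],"roll": 0,"hand": 5},{"offset": [-0.8,0,0],"roll": 0,"hand": 5},{"offset": [-0.8,0,0],"roll": 0,"hand": 5},{"offset": [-0.8,0,0],"roll": 0,"hand": 5},{"offset": [-0.8,0,0],"roll": 0,"hand": 5},{"offset": [-0.8,0,0],"roll": 0,"hand": 5},{"offset": [-0.8,0,0],"roll": 0,"hand": 5},{"offset": [-0.8,0,0],"roll": 0,"hand": 5},{"offset": [-0.8,0,0],"roll": 0,"hand": 5},{"offset": [-0.8,0,0],"roll": 0,"hand": 5}]}}

```text
clock: 16.4
tool_pos: [0.4531, 0.1133, 0.2461]
orientation: [180.0, 0.0, -98.0]
force: [-2.7, 5.3, 2.9]
opening: 0.011
```

```bash
python3 - <<'E'
from h import *
from plant import ctrl,cams
o=ctrl.get_obs();p=o["tool_pos"];print(p,o["opening"],o["force"],np.abs(o["qvel"]).max())
e=np.array([np.cos(np.radians(-8)),np.sin(np.radians(-8)),0]);d=p-[.607,.0916,.09];print(np.hypot(d@e,d[2]),np.arctan2(d[2],-d@e))
t=cams.snapshot("top");i=t["img"][100:370,110:530]
cv2.imwrite("pics/t8.png",cv2.resize(i,None,fx=1.8,fy=1.8)[:,:,::-1])
E
```

```text
[0.45307655 0.11333737 0.24609451] 0.011000281369410132 [-2.65642227  5.30045759  2.87435623] 0.04187526363701591
0.22029623097988432 0.7874645589604676
```

View pics/t8.png

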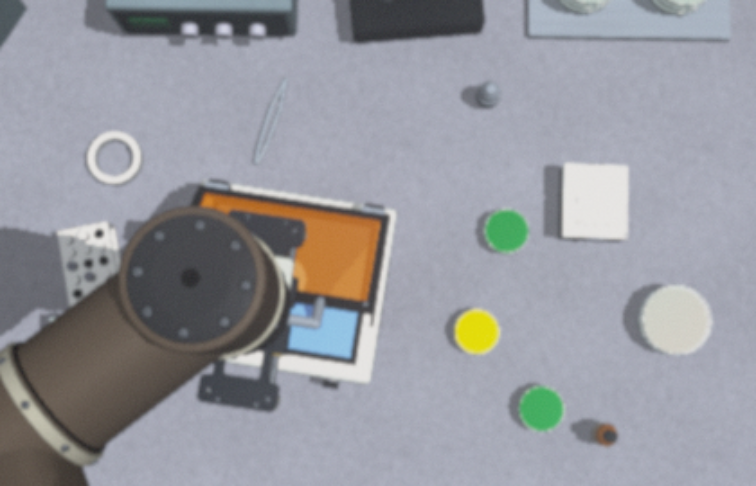

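The bystanders are where they were, and the cover is held steady. Handing in.

```bash
python3 -c "
from plant import order;print(order.close_job())"
```

```text
the job is handed in; nothing more can be done
None
```

The culture dish is upright on the viewer's window and the gripper is holding the amber cover open at 45°. I handed the job in at about 16.5 s of the 54 s allowed.

- **Dish:** it touched down on the window with about 8 N on the tool. My last measurement put it within about 4 mm of the window's middle. The two window estimates differ by about 4 mm: (0.508, 0.106) from the top camera and (0.511, 0.109) from the wrist camera. The dish itself measured (0.508, 0.108).
- **Cover:** I gripped the bar and swung it along its arc without letting go. The final angle, worked out from the tool position, is 0.787 rad on a 0.220 m radius. The scene picture shows the frame edge near the 45° line. That overlay could not tell 45° from about 2.5° either side, so the angle rests on the tool position. The grip opening is 11 mm on the 12 mm bar, and the arm is at rest.
- **Sideways load:** a push of about 5 N along the hinge line remains on the gripper. I eased it from 7 N but did not remove it.
- **Other objects:** the final top view shows nothing disturbed among those visible. The arm hid the tip box and part of the tube rack in that picture. I did no work near either, though the arm passed above that side of the bench on its first move.

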